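# Set up the next scan at the makerspace scanner

## Robot

A 7-joint arm with a two-finger parallel gripper is mounted at the origin on the work surface. World frame = base frame: x ahead of the robot, y to its left, z up, the work surface at z = 0. Lengths are in m, angles in rad, forces in N, time in s.
With the tool pointing down it reaches from about 0.425 to 0.875 m from the base axis. Payload 4.7 kg.
Tool frame: the origin (TCP) lies between the finger pads; the fingertips stand 11 mm ahead of it and the grasp point (between the pads) lies 8 mm behind it; z points along the fingers, y is the line along which they close (so a half turn about z gives the same grasp; the last joint's range is limited). The gripper opens to 87 mm and grips with 3 to 60 N. Pads are 19 mm wide; open, the fingers measure 117 mm over their backs; the gripper's body (75 mm by 190 mm) begins 51 mm behind the grasp point.
Start: joints at [-1.212, 0.321, -0.07, 1.45, 0.023, 1.371, -0.057], TCP at [0.22, 0.612, 0.234] pointing down, gripper open.
Joint ranges: [-2.86, 2.86], [-0.3, 2.09], [-1.38, 1.24], [0.06, 2.45], [-1.56, 4.7], [0.09, 2.05], [-2.69, 2.69]. Speed limits (rad/s): [2.57, 2.57, 3.14, 3.14, 3.14, 3.14, 3.14].

## Interface

Orientations are given as a rotation vector (axis times angle).
In Python, from bench import ctrl gives the robot as it stands. The module is installed in compiled form; this text tells all that it offers.
- The arm moves only by the shell command python3 -m inch 'ROWS' [FORCE]. ROWS is JSON, a list of rows, each an object with "slide": the shift along the tool's x, y, z scaled (see below), a list of three; "angular": the turn, a rotation vector about the tool's x, y, z scaled (see below), a list of three; "claw": the opening, from -1 (shut) to 1 (fully open). In form: [{"slide": [tx, ty, tz], "angular": [rx, ry, rz], "claw": claw}, ...]. A call has 1 to 10 rows; each row is the pose to reach, as a shift and turn from the pose commanded when the call began, along the tool's axes at that moment; what a row does not reach only later rows make up. The controller multiplies each number of a shift by 0.25 m and each number of a turn by 30 degrees. A row lasts 1/10 s, in which the tool goes at most 50 mm and 8.59 degrees, less where a joint would pass 70% of its speed; a pose out of reach is approached as far as the arm can. A call with a number of a shift or a turn outside -1 to 1 is refused whole. A call with a gripper value outside its range is refused whole. The fingers move at their own pace and stop on an object; FORCE is the grip in N (left out, the last holds). Time passes only in rows, so rows that repeat a pose let the fingers close. It gives the time, the measured TCP pose, the force, the opening and the grip force at its end, in the units of the state.
- ctrl.get_state(): the state, without advancing time (a new reading comes with each control period).
- ctrl.get_image(name): name is "scene" or "top" or "wrist"; returns a dict with "color" (420x560x3 uint8, red, green, blue), "depth" (420x560 float32, m along the optical axis (not along the pixel's ray), 0 where there is no reading), "camera_matrix" (3x3 intrinsics, pixels), "extrinsics" (4x4, takes a point from camera to world coordinates); the wrist camera has in their place "tool_from_camera" (4x4, takes a point from camera to tool coordinates, whose origin is the TCP and whose axes are the flange's). Camera axes: x right, y up, looking along -z (the intrinsics and any distortion apply to the point x, -y, -z); pixel columns grow to the right and rows downward; lengths in m; the calibration is good to about 2 mm. A picture is of the moment at which its call begins: read the wrist's pose just before it.
- ctrl.close_job(): hands the job in; it is judged then, once.
Trained networks look in the newest picture that a camera, given by its name, has taken for a name from the list of things; names that differ only in an ending like _2 or _b are one class to them, and where a whole thing is asked for, a point or a joint stands for the part that bears it (a point fixed in the world has none). Each returns a list of dicts, best first, with "confidence" (0 to 1); they miss things now and then, are a little off and sometimes report something else, mostly with a low value. They report only what shows in the picture. A call takes as long as a camera call. They do not tell look-alikes from the thing itself.
- ctrl.find_in(query, camera): "bbox" ([centre column, centre row, width, height] in pixels, round what is visible of it).
- ctrl.outline_of(query, camera): "mask" (420x560 bool, what is visible of it) and "bbox" ([centre column, centre row, width, height] in pixels, round what is visible of it).
The state is a dict: "time": time; "joint_positions": joint angles; "qd": joint speeds; "joint_torque": joint torques, N m; "position": TCP position; "tool_rot": TCP orientation; "ft_force": force on the tool from outside, world axes, zero at the start; "torque": the same for the moment, N m; "grip_width": opening from 0.0 (shut) to 1.0 (fully open); "grip_force": force on a finger pad.
Only numpy, scipy, OpenCV 4.12 (cv2) and the standard library are available. Lean on these libraries where they do the work, as an engineer would, in place of code of your own. Each camera call takes 0.05 s, during which the arm holds its last target. There are 200 camera calls.

## Task

Set up the next scan: stand the grey print that is between the two pillars of the green mat upright in the black tray, and put the white jug upright in its place, midway between the pillars, with its spout pointing at the scanner's lens. Stand each coloured print that is there upright in its own place, 11 cm centre to centre from its reference and squarely in line with it: blue behind the yellow pillar and orange behind the black pillar (behind: towards the mat's far edge, square to the line through the pillars), green directly to the right of the silver tin, purple directly to the left of the amber jar (as the robot sees it). When all stands in place, push the console's knob down and turn it 60 degrees clockwise from the red mark to the green one, where it springs up again; leave the tin, the jar and the other things on the table where they are.

Things in the scene. Friction and masses are not known exactly. Their poses are not given: they have to be found in the camera images.
- mat: green cutting mat with white lines, 230 x 600 mm, flat on the table (no height to speak of), fixed. Origin: on the table surface, the point midway between the two pillars; x points square away from the robot side (the direction 'behind'), y along the line through the pillars, to the left; the mat may be turned a little. The far edge is 160 mm behind the origin
- pillar_yellow: yellow pillar with two white bands, 36 mm across, 100 mm tall, fixed, 125 mm left or right of the mat's origin. Origin: centre of its foot, axes as the mat's
- pillar_black: black pillar with two white bands, 36 mm across, 100 mm tall, fixed, on the other side, 250 mm from the yellow one. Origin: centre of its foot, axes as the mat's
- old_print: grey finned 3D print standing between the pillars, loose, 115 mm tall, 280 g, on a weighted steel foot 70 mm across and 12 mm thick, the upper 65 mm a round 44 mm thick stem. Origin: centre of its underside
- jug: white jug-shaped 3D print, loose, 115 mm tall, 280 g, on a weighted steel foot 70 mm across and 12 mm thick, body 60 mm across, the topmost 45 mm a round 42 mm thick neck; one spout sticks out along its x axis, from the body at height 35 mm up to a red-tipped end 56 mm from the axis at height 66 mm. Origin: centre of its underside, z up
- spout_tip (a point): the red end of the jug's spout
- print_blue: blue bulbous vase: 3D print standing upright, loose, 115 mm tall, 280 g, on a weighted steel foot 70 mm across and 12 mm thick, body up to 60 mm across; the topmost 35 mm is a round 44 mm thick grip. Origin: centre of its underside, z up. May be absent.
- print_orange: orange chess-rook shape: 3D print standing upright, loose, 115 mm tall, 280 g, on a weighted steel foot 70 mm across and 12 mm thick, body up to 56 mm across; the topmost 35 mm is a round 46 mm thick grip. Origin: centre of its underside, z up. May be absent.
- print_green: green stepped column: 3D print standing upright, loose, 115 mm tall, 280 g, on a weighted steel foot 70 mm across and 12 mm thick, body up to 56 mm across; the topmost 35 mm is a round 42 mm thick grip. Origin: centre of its underside, z up. May be absent.
- print_purple: purple tapered column: 3D print standing upright, loose, 115 mm tall, 280 g, on a weighted steel foot 70 mm across and 12 mm thick, body up to 56 mm across; the topmost 35 mm is a round 44 mm thick grip. Origin: centre of its underside, z up. May be absent.
- tin: silver closed tin, 70 mm across, 85 mm tall, loose, near the mat's left end. Origin: centre of its underside; x away from the robot, y to the left
- jar: amber jar with a black cap, 70 mm across, 85 mm tall, loose, near the mat's right end. Origin: centre of its underside; x away from the robot, y to the left
- tray: low black open tray, 170 (x) x 160 (y) x 30 mm, walls and floor 5 mm, fixed, left. Origin: centre of its underside
- lens (a point): centre of the round lens on the front (robot side) of the scanner, a black head 200 mm wide and 160 mm tall on a grey foot, fixed at the back of the table; a yellow stripe on the top of the head marks the lens below it; the lens is 120 mm above the table
- console: grey control box, 120 x 120 x 55 mm, fixed, right. Origin: centre of its underside. The knob's axis is vertical through it; on its top, 46 mm from the axis, a red dot (off, along its x) and a green dot (scan, 60 degrees clockwise from above)
- knob_grip (a point): point on the knob's axis at the height to grip, 95 mm above the table when the knob is up. The knob is a black disc (64 mm across, its upper face 24 mm below this point) with a bar on it, 60 mm long, 16 mm thick, 28 mm high (top 9 mm above this point). The bar lies along this frame's x, a white line marks its pointing end (+x)
- knob_press (a joint): how far the knob is pushed down, m: 0 up, 0.008 fully down; a spring of 3 to 8 N pushes it up. Turning is blocked unless it is pushed nearly fully down; between the marks it cannot come up
- knob_turn (a joint): knob angle, rad, clockwise from above: about 0 at the red mark, 1.05 (end stop) at the green mark
- pliers: blue-handled pliers, 150 mm, lying on the far half of the mat, behind the middle; leave alone
- tape: ring of clear tape, 96 mm across, 25 mm high; leave alone
- house: white model house with red roof, 60 x 80 x 77 mm; leave alone
- screwdriver: yellow screwdriver, 140 mm, lying left of the tin; leave alone
There are look-alikes about, which are no part of the job. Of the things that look like the pillar_black, the largest one is meant.

How it is judged:
By the outcome, as a careful person would: the job done as asked, in the order asked, and still so for the second after the job is handed in, with the robot touching nothing.
Of print_blue, print_orange, print_green, print_purple only 2 to 4 are there at a start; the rules pass over those that are not, and their reading is None.
At some moment in a run one of print_blue, print_orange, print_green, print_purple, jug may be knocked a few centimetres aside while the robot is not near it.
It also fails if it takes over 210 s, if anything falls off the work surface, if the arm or the gripper's body presses on something with over 40 N, if the wrist force passes 120 N, or if a joint passes its speed limit or range.

## Working session

There is one attempt and no reset: what is moved stays moved. The work goes in short steps, Python scripts to look and compute and a shell command to move; the robot and the scene stay as the last step left them, time stands still between calls to the robot, and variables do not carry over. Pictures are saved under pics/ and viewed, at most 14 in all, crops included, and the job is handed in when it is done.

```bash
mkdir -p pics; cat > h.py <<'E'
import numpy as np, cv2
from scipy.spatial.transform import Rotation as R
from bench import ctrl
def cloud(im,T):
    K=im["camera_matrix"];d=im["depth"];v,u=np.mgrid[:420,:560]
    p=np.stack([(u-K[0,2])/K[0,0]*d,-(v-K[1,2])/K[1,1]*d,-d],-1)
    return p@T[:3,:3].T+T[:3,3]
def snap(cam,save=None):
    s=ctrl.get_state();im=ctrl.get_image(cam)
    if cam=="wrist":
        W=np.eye(4);W[:3,:3]=R.from_rotvec(s["tool_rot"]).as_matrix();W[:3,3]=s["position"]
        T=W@im["tool_from_camera"]
    else:T=im["extrinsics"]
    if save:cv2.imwrite(f"pics/{save}.png",im["color"][...,::-1])
    return im,cloud(im,T),T
def proj(P,im,T):
    c=(np.asarray(P)-T[:3,3])@T[:3,:3];K=im["camera_matrix"]
    return K[0,0]*c[0]/-c[2]+K[0,2],K[1,1]*-c[1]/-c[2]+K[1,2]
E
python3 - <<'E'
from h import *
im,P,T=snap("top","top0");np.savez("top0.npz",P=P,T=T,**{k:im[k] for k in("color","depth","camera_matrix")})
print(T.round(3).tolist(),im["camera_matrix"].tolist())
for q in "mat pillar_yellow pillar_black old_print jug spout_tip print_blue print_orange print_green print_purple tin jar tray console knob_grip pliers tape house".split():
    for o in ctrl.outline_of(q,"top")[:3]:
        m=o["mask"]&(im["depth"]>0);p=P[m]
        if len(p)<3: continue
        t=p[p[:,2]>np.percentile(p[:,2],95)-.012]
        print(q,round(o["confidence"],2),np.round(o["bbox"]).tolist(),"med",np.median(p,0).round(3).tolist(),"top",t.mean(0).round(3).tolist(),len(t))
im,P,T=snap("scene","scene0")
s=ctrl.get_state();print(s["time"],s["position"],s["tool_rot"],s["grip_width"])
E
```

```text
[[0.001, 0.994, -0.113, 0.433], [-1.0, 0.001, 0.006, 0.021], [0.006, 0.113, 0.994, 1.364], [0.0, 0.0, 0.0, 1.0]] [[469.1132794019522, 0.0, 281.47085572358816], [0.0, 469.1132794019522, 216.22791267636543], [0.0, 0.0, 1.0]]
mat 0.63 [286.0, 225.0, 213.0, 97.0] med [0.568, 0.02, 0.0] top [0.567, 0.008, 0.001] 14554
mat 0.48 [165.0, 214.0, 30.0, 23.0] med [0.591, 0.34, 0.083] top [0.594, 0.347, 0.084] 437
mat 0.29 [272.0, 131.0, 72.0, 42.0] med [0.807, 0.047, 0.155] top [0.821, 0.046, 0.157] 1854
pillar_yellow 0.62 [243.0, 240.0, 13.0, 14.0] med [0.509, 0.122, 0.099] top [0.51, 0.125, 0.099] 133
pillar_black 0.66 [364.0, 278.0, 15.0, 10.0] med [0.413, -0.213, 0.073] top [0.415, -0.215, 0.074] 79
pillar_black 0.48 [332.0, 235.0, 19.0, 14.0] med [0.528, -0.12, 0.099] top [0.531, -0.123, 0.099] 117
old_print 0.69 [286.0, 239.0, 24.0, 26.0] med [0.519, -0.002, 0.059] top [0.523, -0.003, 0.114] 209
old_print 0.56 [438.0, 266.0, 21.0, 26.0] med [0.445, -0.41, 0.078] top [0.444, -0.416, 0.102] 147
old_print 0.21 [245.0, 276.0, 25.0, 28.0] med [0.415, 0.115, 0.041] top [0.414, 0.121, 0.114] 212
[... 1415 characters left out ...]
4, -0.415, 0.101] 165
knob_grip 0.62 [437.0, 266.0, 22.0, 29.0] med [0.445, -0.41, 0.077] top [0.444, -0.416, 0.102] 151
knob_grip 0.24 [244.0, 277.0, 23.0, 25.0] med [0.415, 0.115, 0.065] top [0.414, 0.121, 0.114] 212
pliers 0.81 [285.0, 193.0, 20.0, 50.0] med [0.637, 0.008, 0.012] top [0.641, 0.005, 0.012] 421
pliers 0.25 [331.0, 236.0, 14.0, 16.0] med [0.53, -0.121, 0.098] top [0.532, -0.124, 0.099] 135
tape 0.73 [385.0, 181.0, 34.0, 31.0] med [0.7, -0.282, 0.023] top [0.697, -0.288, 0.024] 353
house 0.66 [189.0, 176.0, 33.0, 26.0] med [0.692, 0.285, 0.059] top [0.698, 0.287, 0.07] 280
1.0 [0.2197182  0.61175147 0.23358311] [5.38874387e-01 3.09500058e+00 9.22914463e-05] 0.9979545017008928
```

View pics/top0.png

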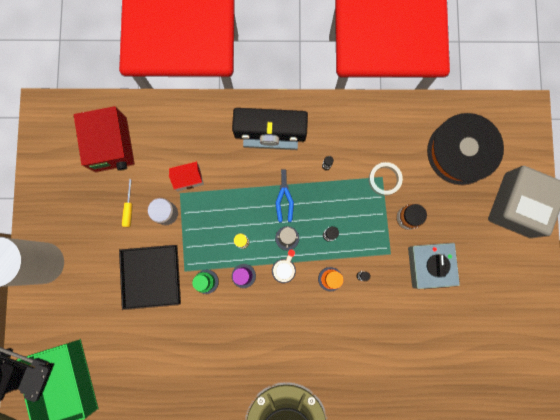

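View pics/scene0.png

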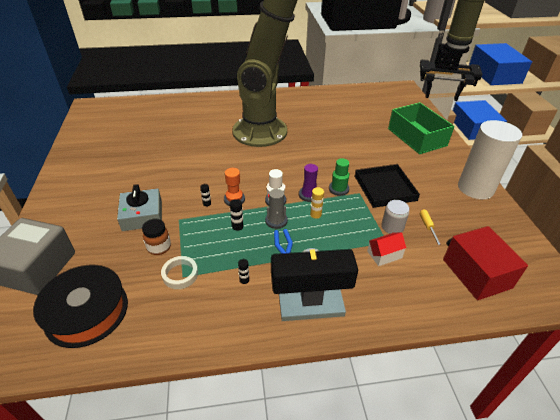

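The top view shows four prints plus the jug: green print (203,282), purple (242,276), jug (284,270) with its red tip near (291,253), and orange (333,280). The old grey print is at (288,236) and there is no blue print. The black pillar candidates are (331,234) on the mat at 100 mm tall, (364,276) and (328,162). The largest one, (331,234), stands on the mat 250 mm from the yellow pillar, so it fits. I'll confirm that in a crop and measure more finely.

```bash
cat >> h.py <<'E'
SEED=dict(pillar_yellow=(.510,.125,.1),pillar_black=(.531,-.123,.1),tin=(.595,.348,.085),jar=(.583,-.355,.085))
def disc(P,xy,zt,rad,tol=.006):
    """centre of a flat round top near xy (points within tol of height zt)"""
    c=np.array(xy,float)
    for _ in range(4):
        m=(np.hypot(P[...,0]-c[0],P[...,1]-c[1])<rad+.012)&(abs(P[...,2]-zt)<tol)
        q=P[m][:,:2]
        if len(q)<8:return None,0,0
        (x,y),r=cv2.minEnclosingCircle(q.astype(np.float32));c=.5*np.array([x,y])+.5*q.mean(0)
    return c,r,len(q)
E
python3 - <<'E'
from h import *
d=np.load("top0.npz");P=d["P"];C=d["color"].astype(int);D=d["depth"]
for n,xy,z,r in [("yel",(.51,.125),.1,.018),("blk",(.531,-.123),.1,.018),("old",(.523,-.003),.115,.022),("jug",(.429,.007),.115,.021),("orange",(.406,-.126),.115,.023),("green",(.398,.228),.115,.021),("purple",(.414,.121),.115,.022),("tin",(.595,.348),.085,.035),("jar",(.583,-.355),.085,.035)]:
    c,rr,k=disc(P,xy,z,r);print(n,c.round(4),round(rr,4),k)
r,g,b=C[...,0],C[...,1],C[...,2]
v,u=np.mgrid[:420,:560]
def blob(n,m):
    p=P[m&(D>0)];print(n,m.sum(),np.median(p,0).round(4) if len(p) else None)
win=lambda a,b_,c,e:(u>a)&(u<b_)&(v>c)&(v<e)
blob("tip",win(280,300,243,262)&(r>150)&(g<80))
blob("stripe",win(255,285,110,140)&(r>150)&(g>130)&(b<90))
blob("reddot",win(405,460,240,292)&(r>140)&(g<80)); blob("greendot",win(405,460,240,292)&(g>110)&(r<90)&(b<110))
blob("whiteline",win(425,452,250,282)&(r>190)&(g>190)&(b>190))
q=P[win(225,315,100,155)&(P[...,2]>.14)];print("scanner",cv2.minAreaRect(q[:,:2].astype(np.float32)))
q=P[win(405,465,238,295)&(abs(P[...,2]-.055)<.006)];print("console",cv2.minAreaRect(q[:,:2].astype(np.float32)))
q=P[win(420,455,245,290)&(P[...,2]>.095)];print("bar",cv2.minAreaRect(q[:,:2].astype(np.float32)),q[:,2].max())
q=P[win(110,190,240,315)&(abs(P[...,2]-.03)<.005)];print("tray",cv2.minAreaRect(q[:,:2].astype(np.float32)))
im=d["color"][...,::-1]
a=cv2.resize(im[100:300,225:385],None,fx=3,fy=3,interpolation=2);cc=cv2.resize(im[235:300,400:470],None,fx=4,fy=4,interpolation=2)
o=np.zeros((600,770,3),np.uint8);o[:,:480]=a;o[:260,485:765]=cc;cv2.imwrite("pics/c1.png",o)
E
```

```text
yel [0.5113 0.1247] 0.0178 134
blk [ 0.5318 -0.124 ] 0.0176 130
old [ 0.523  -0.0029] 0.0214 205
jug [0.4291 0.0072] 0.0208 192
orange [ 0.4058 -0.1261] 0.0229 231
green [0.3979 0.2283] 0.0214 197
purple [0.4146 0.1216] 0.022 207
tin [0.5943 0.3479] 0.0334 415
jar [ 0.5828 -0.356 ] 0.0315 376
tip 26 [ 0.4805 -0.0134  0.0685]
stripe 58 [0.8047 0.0466 0.1587]
reddot 8 [ 0.4899 -0.4139  0.0532]
greendot 9 [ 0.4703 -0.4551  0.0578]
whiteline 9 [ 0.4582 -0.4172  0.1036]
scanner ((0.6484377980232239, 0.05729110538959503), (0.1993294209241867, 0.4246523678302765), 85.94549560546875)
console ((0.44384512305259705, -0.4161766767501831), (0.11974120140075684, 0.12141719460487366), 4.361122131347656)
bar ((0.4462476074695587, -0.2029058039188385), (0.44691774249076843, 0.05619560182094574), 89.29254913330078) 1.3637111625364498
tray ((0.41201868653297424, 0.3874441385269165), (0.16991163790225983, 0.16134607791900635), 4.893969535827637)
```

View pics/c1.png

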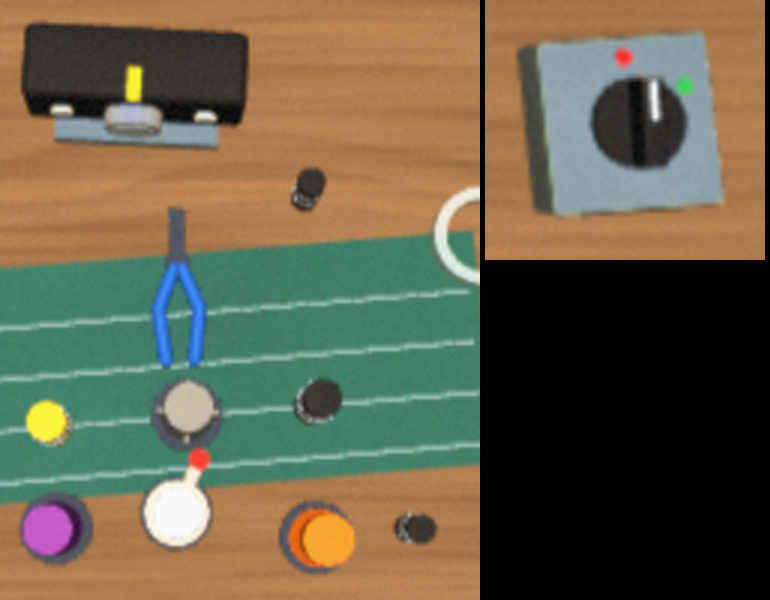

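The crop confirms that the large black pillar is the one on the mat at (331,234). The two small look-alikes are at (364,276) and (328,162). The lens is at about (269,139), below the yellow stripe. First I'll go for the old print.

```bash
python3 -m inch '[{"slide":[-0.98,-0.95,0],"angular":[0,0,-0.66],"claw":1},{"slide":[-0.98,-0.95,0],"angular":[0,0,-0.66],"claw":1},{"slide":[-0.98,-0.95,0],"angular":[0,0,-0.66],"claw":1},{"slide":[-0.98,-0.95,0],"angular":[0,0,-0.66],"claw":1},{"slide":[-0.98,-0.95,0],"angular":[0,0,-0.66],"claw":1},{"slide":[-0.98,-0.95,0],"angular":[0,0,-0.66],"claw":1},{"slide":[-0.98,-0.95,0],"angular":[0,0,-0.66],"claw":1},{"slide":[-0.98,-0.95,0],"angular":[0,0,-0.66],"claw":1}]'
```

```text
time: 1.8
position: [0.3736, 0.2994, 0.2341]
tool_rot: [0.015, 3.14, -0.002]
ft_force: [0.2, 0.5, 0.6]
grip_width: 1.002
grip_force: 0.0
```

```bash
cat >> h.py <<'E'
def go(x,y,z,yaw=None):
    """print slide (units) to reach a world TCP point; yaw = wanted world angle (deg) of tool y"""
    s=ctrl.get_state();M=R.from_rotvec(s["tool_rot"]).as_matrix()
    d=(np.array([x,y,z])-s["position"])@M/.25;a=np.degrees(np.arctan2(M[1,1],M[0,1]))
    print("slide",d.round(3),"tool-y yaw",a.round(2),"turn",None if yaw is None else round(-(yaw-a)/30,3),"t",s["time"])
E
python3 -m inch '[{"slide":[-0.6,-1,0],"angular":[0,0,0],"claw":1},{"slide":[-0.6,-1,0],"angular":[0,0,0],"claw":1},{"slide":[-0.6,-1,0],"angular":[0,0,0],"claw":1},{"slide":[-0.6,-1,0],"angular":[0,0,0],"claw":1},{"slide":[-0.6,-1,0],"angular":[0,0,0],"claw":1},{"slide":[-0.6,-1,0],"angular":[0,0,0],"claw":1},{"slide":[-0.6,-1,0],"angular":[0,0,0],"claw":1},{"slide":[-0.6,-1,0],"angular":[0,0,0],"claw":1}]'
python3 - <<'E'
from h import *
go(.523,-.003,.09,90)
im,P,T=snap("wrist","w1")
print(disc(P,(.523,-.003),.115,.022),proj((.523,-.003,.115),im,T),P[...,2].max())
E
```

```text
time: 2.6
position: [0.5204, 0.0555, 0.2335]
tool_rot: [-0.002, -3.141, -0.001]
ft_force: [-0.4, 0.5, 0.1]
grip_width: 1.004
grip_force: 0.0
slide [-0.011 -0.234  0.574] tool-y yaw 89.94 turn -0.002 t 2.6
(array([ 0.5196887 , -0.00319007]), 0.02212764136493206, 1936) (np.float64(206.83154703942358), np.float64(215.46755786458505)) 0.3841586876030018
```

View pics/w1.png

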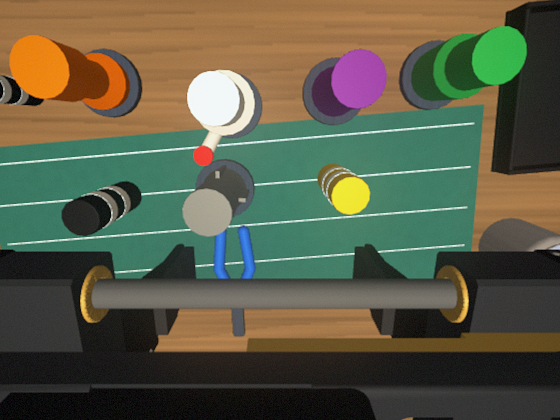

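The wrist view shows the old print at (208,212), the jug at (215,98) with its tip at (203,155), the black pillar at (90,213) and the yellow pillar at (348,195). It agrees with the top camera to about 3 mm.

```bash
python3 - <<'E'
from h import *
im,P,T=snap("wrist")
for n,xy,z,r in [("yel",(.51,.125),.1,.018),("blk",(.531,-.123),.1,.018),("old",(.523,-.003),.115,.022),("jug",(.429,.007),.115,.021),("orange",(.406,-.126),.115,.023),("green",(.398,.228),.115,.021),("purple",(.414,.121),.115,.022)]:
    c,rr,k=disc(P,xy,z,r);print(n,c if c is None else c.round(4),round(rr,4),k)
E
python3 -m inch '[{"slide":[0,-0.234,0],"angular":[0,0,0],"claw":1},{"slide":[0,-0.234,0.1],"angular":[0,0,0],"claw":1},{"slide":[0,-0.234,0.3],"angular":[0,0,0],"claw":1},{"slide":[0,-0.234,0.5],"angular":[0,0,0],"claw":1},{"slide":[0,-0.234,0.574],"angular":[0,0,0],"claw":1},{"slide":[0,-0.234,0.574],"angular":[0,0,0],"claw":-1},{"slide":[0,-0.234,0.574],"angular":[0,0,0],"claw":-1},{"slide":[0,-0.234,0.574],"angular":[0,0,0],"claw":-1},{"slide":[0,-0.234,0.574],"angular":[0,0,0],"claw":-1},{"slide":[0,-0.234,0.574],"angular":[0,0,0],"claw":-1}]' 30
```

```text
yel [0.5083 0.1242] 0.018 1186
blk [ 0.5287 -0.1235] 0.0184 1189
old [ 0.5198 -0.0031] 0.022 1932
jug [0.4268 0.0072] 0.0213 2293
orange [ 0.4032 -0.1256] 0.0237 3165
green [0.3958 0.2275] 0.0218 2689
purple [0.4123 0.1214] 0.0221 2609
time: 3.7
position: [0.5212, -0.0027, 0.0913]
tool_rot: [-0.002, 3.139, 0.001]
ft_force: [0.0, 0.4, 0.2]
grip_width: 0.634
grip_force: 0.0
```

```bash
python3 -m inch '[{"slide":[0,0,0],"angular":[0,0,0],"claw":-1},{"slide":[0,0,0],"angular":[0,0,0],"claw":-1},{"slide":[0,0,0],"angular":[0,0,0],"claw":-1},{"slide":[0,0,0],"angular":[0,0,0],"claw":-1},{"slide":[0,0,-0.1],"angular":[0,0,0],"claw":-1},{"slide":[0,0,-0.25],"angular":[0,0,0],"claw":-1},{"slide":[0,0,-0.45],"angular":[0,0,0],"claw":-1},{"slide":[0,0,-0.6],"angular":[0,0,0],"claw":-1},{"slide":[0,0,-0.6],"angular":[0,0,0],"claw":-1}]' 30
python3 -c "
from h import *
go(.411,.387,.24,90)"
```

```text
time: 4.6
position: [0.5232, -0.003, 0.2451]
tool_rot: [-0.001, 3.132, 0.003]
ft_force: [1.1, -0.4, -3.9]
grip_width: 0.492
grip_force: 30.0
slide [0.448 1.56  0.019] tool-y yaw 90.04 turn 0.001 t 4.6
```

```bash
python3 -m inch '[{"slide":[0.24,0.8,0],"angular":[0,0,0],"claw":-1},{"slide":[0.24,0.8,0],"angular":[0,0,0],"claw":-1},{"slide":[0.24,0.8,0],"angular":[0,0,0],"claw":-1},{"slide":[0.24,0.8,0],"angular":[0,0,0],"claw":-1},{"slide":[0.24,0.8,0],"angular":[0,0,0],"claw":-1}]'
python3 -m inch '[{"slide":[0.21,0.76,0],"angular":[0,0,0],"claw":-1},{"slide":[0.21,0.76,0],"angular":[0,0,0],"claw":-1},{"slide":[0.21,0.76,0],"angular":[0,0,0],"claw":-1},{"slide":[0.21,0.76,0],"angular":[0,0,0],"claw":-1},{"slide":[0.21,0.76,0],"angular":[0,0,0],"claw":-1},{"slide":[0.21,0.76,0],"angular":[0,0,0],"claw":-1},{"slide":[0.21,0.76,0],"angular":[0,0,0],"claw":-1}]'
python3 -c "
from h import *
go(.411,.387,.0965,90)"
```

```text
time: 5.1
position: [0.4558, 0.2042, 0.2376]
tool_rot: [0.018, -3.137, -0.003]
ft_force: [0.5, -0.8, -3.5]
grip_width: 0.488
grip_force: 30.0
time: 5.8
position: [0.4078, 0.3852, 0.2384]
tool_rot: [-0.001, -3.14, 0.004]
ft_force: [0.5, -1.4, -3.0]
grip_width: 0.489
grip_force: 30.0
slide [-0.014  0.009  0.568] tool-y yaw 89.96 turn -0.001 t 5.8
```

```bash
python3 -m inch '[{"slide":[0,0,0.2],"angular":[0,0,0],"claw":-1},{"slide":[0,0,0.4],"angular":[0,0,0],"claw":-1},{"slide":[0,0,0.5],"angular":[0,0,0],"claw":-1},{"slide":[0,0,0.55],"angular":[0,0,0],"claw":-1},{"slide":[0,0,0.568],"angular":[0,0,0],"claw":-1},{"slide":[0,0,0.568],"angular":[0,0,0],"claw":-1},{"slide":[0,0,0.568],"angular":[0,0,0],"claw":-1},{"slide":[0,0,0.568],"angular":[0,0,0],"claw":0.5}]'
python3 -m inch '[{"slide":[0,0,0],"angular":[0,0,0],"claw":0.8},{"slide":[0,0,0],"angular":[0,0,0],"claw":1},{"slide":[0,0,0],"angular":[0,0,0],"claw":1},{"slide":[0,0,0],"angular":[0,0,0],"claw":1},{"slide":[0,0,0],"angular":[0,0,0],"claw":1},{"slide":[0,0,-0.2],"angular":[0,0,0],"claw":1},{"slide":[0,0,-0.4],"angular":[0,0,0],"claw":1},{"slide":[0,0,-0.6],"angular":[0,0,0],"claw":1}]'
python3 - <<'E'
from h import *
s=ctrl.get_state();print(s["grip_width"])
im,P,T=snap("top")
for n,xy,z,r in [("old",(.41,.387),.12,.022),("jug",(.429,.007),.115,.021),("orange",(.406,-.126),.115,.023),("green",(.398,.228),.115,.021),("purple",(.414,.121),.115,.022),]:
    c,rr,k=disc(P,xy,z,r);print(n,c if c is None else c.round(4),round(rr,4),k)
go(.428,.007,.24,0)
E
```

```text
time: 6.6
position: [0.4087, 0.388, 0.1002]
tool_rot: [-0.001, 3.139, 0.005]
ft_force: [-0.6, -0.3, -0.3]
grip_width: 0.529
grip_force: 0.0
time: 7.4
position: [0.4072, 0.3866, 0.2496]
tool_rot: [0.001, -3.141, 0.001]
ft_force: [0.7, 0.6, 0.1]
grip_width: 0.997
grip_force: 0.0
0.9969292228497724
old None 0 0
jug [0.4292 0.0071] 0.0209 190
orange [ 0.4058 -0.1262] 0.023 231
green [0.3979 0.2284] 0.0211 199
purple [0.4147 0.1217] 0.0219 205
slide [-0.069 -1.531  0.063] tool-y yaw 90.05 turn 3.002 t 7.45
```

```bash
python3 -m inch '[{"slide":[-0.03,-0.76,0],"angular":[0,0,0],"claw":1},{"slide":[-0.03,-0.76,0],"angular":[0,0,0],"claw":1},{"slide":[-0.03,-0.76,0],"angular":[0,0,0],"claw":1},{"slide":[-0.03,-0.76,0],"angular":[0,0,0],"claw":1}]'
python3 -m inch '[{"slide":[-0.04,-0.76,0],"angular":[0,0,0],"claw":1},{"slide":[-0.04,-0.76,0],"angular":[0,0,0],"claw":1},{"slide":[-0.04,-0.76,0],"angular":[0,0,0],"claw":1},{"slide":[-0.04,-0.76,0],"angular":[0,0,0],"claw":1},{"slide":[-0.04,-0.76,0],"angular":[0,0,0],"claw":1},{"slide":[-0.04,-0.76,0],"angular":[0,0,0],"claw":1}]'
python3 - <<'E'
from h import *
go(.4275,.007,.089,90)
im,P,T=snap("top");
for n,xy,z,r in [("old",(.41,.387),.12,.022),("tin",(.594,.348),.085,.035),("jar",(.583,-.356),.085,.035)]:
    print(n,disc(P,xy,z,r))
E
```

```text
time: 7.85
position: [0.4152, 0.194, 0.2479]
tool_rot: [0.001, 3.141, 0.0]
ft_force: [0.7, 0.2, 1.1]
grip_width: 0.998
grip_force: 0.0
time: 8.45
position: [0.4253, 0.0065, 0.2481]
tool_rot: [0.002, 3.141, 0.002]
ft_force: [-0.3, 1.3, -0.8]
grip_width: 1.0
grip_force: 0.0
slide [-0.009  0.001  0.636] tool-y yaw 89.91 turn -0.003 t 8.45
old (array([0.41112129, 0.38696437]), 0.0219283327460289, 218)
tin (array([0.59470992, 0.34875858]), 0.03272121399641037, 415)
jar (array([ 0.58302731, -0.35562437]), 0.030947737395763397, 376)
```

```bash
python3 -m inch '[{"slide":[0,0,0.2],"angular":[0,0,0],"claw":1},{"slide":[0,0,0.4],"angular":[0,0,0],"claw":1},{"slide":[-0.006,0,0.55],"angular":[0,0,0],"claw":1},{"slide":[-0.006,0,0.634],"angular":[0,0,0],"claw":1},{"slide":[-0.006,0,0.634],"angular":[0,0,0],"claw":0.3},{"slide":[-0.006,0,0.634],"angular":[0,0,0],"claw":-1},{"slide":[-0.006,0,0.634],"angular":[0,0,0],"claw":-1},{"slide":[-0.006,0,0.634],"angular":[0,0,0],"claw":-1},{"slide":[-0.006,0,0.634],"angular":[0,0,0],"claw":-1},{"slide":[-0.006,0,0.634],"angular":[0,0,0],"claw":-1}]' 30
python3 -m inch '[{"slide":[0,0,0],"angular":[0,0,0],"claw":-1},{"slide":[0,0,0],"angular":[0,0,0],"claw":-1},{"slide":[0,0,0],"angular":[0,0,0],"claw":-1},{"slide":[0,0,0],"angular":[0,0,0],"claw":-1},{"slide":[0,0,-0.05],"angular":[0,0,0],"claw":-1},{"slide":[0,0,-0.15],"angular":[0,0,0],"claw":-1},{"slide":[0,0,-0.15],"angular":[0,0,0],"claw":-1}]'
python3 -c "
from h import *
go(.52,.0,.127,90)
"
```

```text
time: 9.5
position: [0.4272, 0.0071, 0.0902]
tool_rot: [-0.001, 3.14, 0.001]
ft_force: [-0.5, -0.3, 0.0]
grip_width: 0.542
grip_force: 0.0
time: 10.2
position: [0.4287, 0.007, 0.1295]
tool_rot: [-0.001, 3.137, 0.002]
ft_force: [1.6, 0.4, -3.0]
grip_width: 0.467
grip_force: 30.0
slide [-0.365 -0.028  0.012] tool-y yaw 90.04 turn 0.001 t 10.2
```

```bash
python3 -m inch '[{"slide":[-0.12,-0.01,0],"angular":[0,0,-0.25],"claw":-1},{"slide":[-0.25,-0.02,0],"angular":[0,0,-0.5],"claw":-1},{"slide":[-0.35,-0.028,0],"angular":[0,0,-0.75],"claw":-1},{"slide":[-0.365,-0.028,0],"angular":[0,0,-1],"claw":-1},{"slide":[-0.365,-0.028,0],"angular":[0,0,-1],"claw":-1},{"slide":[-0.365,-0.028,0],"angular":[0,0,-1],"claw":-1}]'
python3 -m inch '[{"slide":[0,0,0],"angular":[0,0,-0.11],"claw":-1},{"slide":[0,0,0],"angular":[0,0,-0.11],"claw":-1},{"slide":[0,0,0],"angular":[0,0,-0.11],"claw":-1}]'
python3 - <<'E'
from h import *
go(.52,.0,.0905,123.4)
im,P,T=snap("wrist","w2")
c=im["color"].astype(int);m=(c[...,0]>150)&(c[...,1]<70)&(c[...,2]<70)&(im["depth"]>0)
n,l,st,ce=cv2.connectedComponentsWithStats(m.astype(np.uint8))
for i in range(1,n):
    if st[i,4]>20: print(st[i],np.median(P[l==i],0).round(4))
for nm,xy,z,r in [("yel",(.51,.125),.1,.018),("blk",(.531,-.123),.1,.018)]:print(nm,disc(P,xy,z,r))
E
```

```text
time: 10.8
position: [0.5169, -0.0001, 0.126]
tool_rot: [0.809, -3.033, -0.0]
ft_force: [0.3, 0.7, -2.9]
grip_width: 0.467
grip_force: 30.0
time: 11.1
position: [0.5174, 0.0001, 0.127]
tool_rot: [0.898, -3.011, -0.001]
ft_force: [0.3, 0.3, -3.7]
grip_width: 0.47
grip_force: 30.0
slide [-0.008 -0.006  0.146] tool-y yaw 123.21 turn -0.006 t 11.1
[225 319  19  19 111] [0.5729 0.0048 0.106 ]
yel (None, 0, 0)
blk (array([ 0.52893706, -0.12358235]), 0.0182474497705698, 3489)
```

View pics/w2.png

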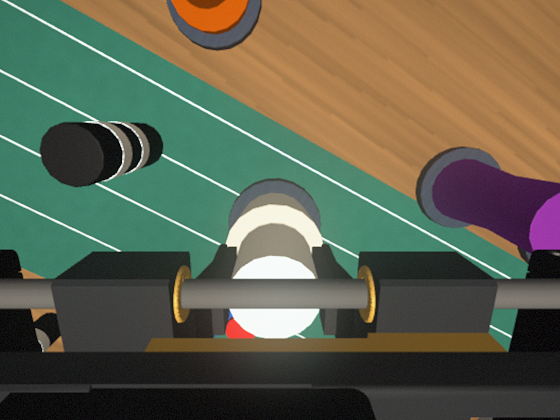

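```bash
python3 -m inch '[{"slide":[-0.006,-0.005,0.06],"angular":[0,0,0],"claw":-1},{"slide":[-0.006,-0.005,0.11],"angular":[0,0,0],"claw":-1},{"slide":[-0.006,-0.005,0.14],"angular":[0,0,0],"claw":-1},{"slide":[-0.006,-0.005,0.146],"angular":[0,0,0],"claw":-1},{"slide":[-0.006,-0.005,0.146],"angular":[0,0,0],"claw":-1},{"slide":[-0.006,-0.005,0.146],"angular":[0,0,0],"claw":-1},{"slide":[-0.006,-0.005,0.146],"angular":[0,0,0],"claw":0}]'
python3 -m inch '[{"slide":[0,0,0],"angular":[0,0,0],"claw":0.8},{"slide":[0,0,0],"angular":[0,0,0],"claw":1},{"slide":[0,0,0],"angular":[0,0,0],"claw":1},{"slide":[0,0,0],"angular":[0,0,0],"claw":1},{"slide":[0,0,-0.2],"angular":[0,0,0],"claw":1},{"slide":[0,0,-0.4],"angular":[0,0,0],"claw":1},{"slide":[0,0,-0.6],"angular":[0,0,0],"claw":1}]'
python3 -c "
from h import *
go(.405,-.126,.23,180)
"
```

```text
time: 11.85
position: [0.5204, -0.0003, 0.0904]
tool_rot: [-0.901, 3.009, -0.001]
ft_force: [0.5, -0.2, -1.0]
grip_width: 0.486
grip_force: 0.0
time: 12.55
position: [0.5196, -0.0004, 0.2423]
tool_rot: [0.901, -3.009, -0.0]
ft_force: [1.1, 0.4, -0.6]
grip_width: 0.981
grip_force: 0.0
slide [ 0.659 -0.168  0.049] tool-y yaw 123.33 turn -1.889 t 12.55
```

```bash
python3 -m inch '[{"slide":[0.66,-0.168,0],"angular":[0,0,0],"claw":1},{"slide":[0.66,-0.168,0],"angular":[0,0,0],"claw":1},{"slide":[0.66,-0.168,0],"angular":[0,0,0],"claw":1},{"slide":[0.66,-0.168,0],"angular":[0,0,0],"claw":1},{"slide":[0.66,-0.168,0],"angular":[0,0,0],"claw":1},{"slide":[0.66,-0.168,0],"angular":[0,0,0],"claw":1}]'
cat >> h.py <<'E'
def jugcheck(cam="top"):
    im,P,T=snap(cam);c=im["color"].astype(int)
    y,_,_=disc(P,(.51,.125),.1,.018);b,_,_=disc(P,(.531,-.123),.1,.018)
    j,_,k=disc(P,(.52,0),.115,.021)
    m=(c[...,0]>140)&(c[...,1]<90)&(c[...,2]<90)&(im["depth"]>0)&(np.hypot(P[...,0]-.52,P[...,1])<.08)&(P[...,2]<.09)
    t=np.median(P[m],0) if m.any() else [0,0,0]
    if y is None or b is None: y,b=np.array([.5113,.1247]),np.array([.5318,-.124])
    lens=np.array([.757,.049])
    print("mid",((y+b)/2).round(4),"jug",None if j is None else j.round(4),k,"tip",np.round(t,4),m.sum())
    if j is not None: print("spout",np.degrees(np.arctan2(t[1]-j[1],t[0]-j[0])).round(1),"lens",np.degrees(np.arctan2(*(lens-j)[::-1])).round(1))
    return im,P,T
E
python3 - <<'E'
from h import *
im,P,T=jugcheck()
# scanner
q=P[(P[...,2]>.145)&(P[...,2]<.17)&(P[...,0]>.74)&(P[...,0]<.9)&(abs(P[...,1]-.046)<.14)]
print(cv2.minAreaRect(q[:,:2].astype(np.float32)))
q=P[(P[...,2]>.06)&(P[...,2]<.152)&(P[...,0]>.70)&(P[...,0]<.9)&(abs(P[...,1]-.046)<.025)]
print("lens-ish",q[:,0].min(),len(q),q[q[:,0]<.78].mean(0) if (q[:,0]<.78).any() else "")
a=cv2.resize(im["color"][110:300,215:385,::-1],None,fx=3,fy=3,interpolation=2);cv2.imwrite("pics/c2.png",a)
go(.404,-.126,.0905)
E
```

```text
time: 13.15
position: [0.4059, -0.1252, 0.2408]
tool_rot: [-0.901, 3.008, 0.001]
ft_force: [0.1, 0.6, 0.8]
grip_width: 1.0
grip_force: 0.0
mid [5.214e-01 5.000e-04] jug [ 5.209e-01 -2.000e-04] 189 tip [0.5743 0.0087 0.0698] 22
spout 9.4 lens 11.8
((0.8166940212249756, 0.04559939727187157), (0.20014645159244537, 0.08447752892971039), 87.06631469726562)
lens-ish 0.769378710362519 230 [0.77406323 0.04552572 0.13014097]
slide [0.01  0.001 0.601] tool-y yaw 123.43 turn None t 13.2
```

View pics/c2.png

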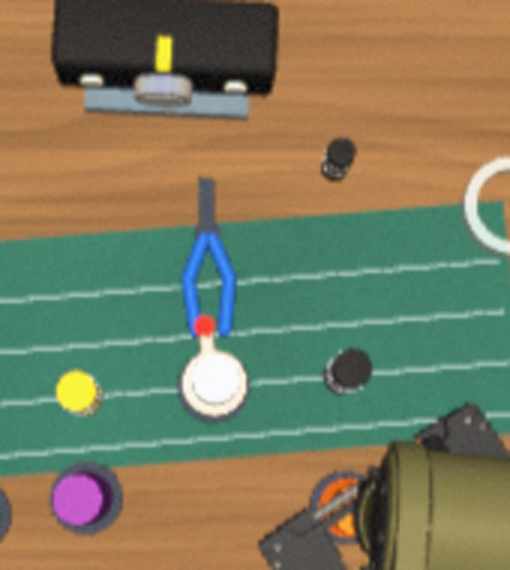

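The jug stands midway between the pillars with its spout at 9.4°. The lens is at 11–12°, and I'll refine that later with the wrist camera. Next is the orange print.

```bash
python3 -m inch '[{"slide":[0,0,0.2],"angular":[0,0,0],"claw":1},{"slide":[0,0,0.4],"angular":[0,0,0],"claw":1},{"slide":[0.008,0,0.52],"angular":[0,0,0],"claw":1},{"slide":[0.008,0,0.6],"angular":[0,0,0],"claw":1},{"slide":[0.008,0,0.6],"angular":[0,0,0],"claw":0.3},{"slide":[0.008,0,0.6],"angular":[0,0,0],"claw":-1},{"slide":[0.008,0,0.6],"angular":[0,0,0],"claw":-1},{"slide":[0.008,0,0.6],"angular":[0,0,0],"claw":-1},{"slide":[0.008,0,0.6],"angular":[0,0,0],"claw":-1},{"slide":[0.008,0,0.6],"angular":[0,0,0],"claw":-1}]' 30
python3 -m inch '[{"slide":[0,0,0],"angular":[0,0,0],"claw":-1},{"slide":[0,0,0],"angular":[0,0,0],"claw":-1},{"slide":[0,0,0],"angular":[0,0,0],"claw":-1},{"slide":[0,0,-0.05],"angular":[0,0,0],"claw":-1},{"slide":[0,0,-0.2],"angular":[0,0,0],"claw":-1},{"slide":[0,0,-0.4],"angular":[0,0,0],"claw":-1},{"slide":[0,0,-0.54],"angular":[0,0,0],"claw":-1},{"slide":[0,0,-0.54],"angular":[0,0,0],"claw":-1},{"slide":[0,0,-0.54],"angular":[0,0,0],"claw":-1}]'
python3 -c "
from h import *
go(.6400,-.115,.225)
go(.6400,-.115,.225,90)
"
```

```text
time: 14.2
position: [0.404, -0.127, 0.0911]
tool_rot: [-0.901, 3.008, -0.0]
ft_force: [-1.0, -0.2, -0.6]
grip_width: 0.539
grip_force: 0.0
time: 15.1
position: [0.403, -0.127, 0.2247]
tool_rot: [0.901, -3.009, -0.001]
ft_force: [-0.6, 0.1, -3.8]
grip_width: 0.518
grip_force: 30.0
slide [-0.818 -0.481 -0.002] tool-y yaw 123.35 turn None t 15.1
slide [-0.818 -0.481 -0.002] tool-y yaw 123.35 turn 1.112 t 15.1
```

```bash
python3 -m inch '[{"slide":[-0.812,-0.482,0],"angular":[0,0,0],"claw":-1},{"slide":[-0.812,-0.482,0],"angular":[0,0,0],"claw":-1},{"slide":[-0.812,-0.482,0],"angular":[0,0,0],"claw":-1},{"slide":[-0.812,-0.482,0],"angular":[0,0,0],"claw":-1},{"slide":[-0.812,-0.482,0],"angular":[0,0,0],"claw":-1},{"slide":[-0.812,-0.482,0],"angular":[0,0,0],"claw":-1},{"slide":[-0.812,-0.482,0],"angular":[0,0,0],"claw":-1}]'
python3 -c "
from h import *
go(.639,-.116,.091)
"
```

```text
time: 15.8
position: [0.6378, -0.1163, 0.2212]
tool_rot: [0.898, -3.002, -0.001]
ft_force: [-1.1, -0.5, -4.6]
grip_width: 0.518
grip_force: 30.0
slide [-0.009 -0.003  0.521] tool-y yaw 123.32 turn None t 15.8
```

```bash
python3 -m inch '[{"slide":[0,0,0.2],"angular":[0,0,0],"claw":-1},{"slide":[0,0,0.38],"angular":[0,0,0],"claw":-1},{"slide":[-0.004,0,0.47],"angular":[0,0,0],"claw":-1},{"slide":[-0.004,0,0.51],"angular":[0,0,0],"claw":-1},{"slide":[-0.004,0,0.525],"angular":[0,0,0],"claw":-1},{"slide":[-0.004,0,0.525],"angular":[0,0,0],"claw":-1},{"slide":[-0.004,0,0.525],"angular":[0,0,0],"claw":-1}]'
python3 -m inch '[{"slide":[0,0,0.004],"angular":[0,0,0],"claw":0},{"slide":[0,0,0.004],"angular":[0,0,0],"claw":1},{"slide":[0,0,0.004],"angular":[0,0,0],"claw":1},{"slide":[0,0,0.004],"angular":[0,0,0],"claw":1},{"slide":[0,0,0.004],"angular":[0,0,0],"claw":1},{"slide":[0,0,-0.2],"angular":[0,0,0],"claw":1},{"slide":[0,0,-0.4],"angular":[0,0,0],"claw":1},{"slide":[0,0,-0.5],"angular":[0,0,0],"claw":1},{"slide":[0,0,-0.5],"angular":[0,0,0],"claw":1}]'
python3 - <<'E'
from h import *
im,P,T=snap("wrist")
print(disc(P,(.64,-.115),.115,.023),disc(P,(.528,-.124),.1,.018),disc(P,(.413,.121),.115,.022))
go(.4125,.121,.22,90)
E
```

```text
time: 16.5
position: [0.6412, -0.1161, 0.0962]
tool_rot: [-0.9, 3.007, -0.002]
ft_force: [0.2, -0.9, -3.7]
grip_width: 0.521
grip_force: 30.0
time: 17.4
position: [0.6428, -0.1167, 0.2249]
tool_rot: [-0.898, 3.001, -0.005]
ft_force: [-0.2, -0.7, 0.6]
grip_width: 0.994
grip_force: 0.0
(array([ 0.63877811, -0.11718301]), 0.02302728407084942, 2238) (array([ 0.53006383, -0.12476701]), 0.017851823940873146, 1619) (None, 0, 0)
slide [0.244 1.296 0.003] tool-y yaw 123.34 turn 1.111 t 17.45
```

```bash
python3 -m inch '[{"slide":[0.12,0.65,0],"angular":[0,0,1],"claw":1},{"slide":[0.12,0.65,0],"angular":[0,0,1],"claw":1},{"slide":[0.12,0.65,0],"angular":[0,0,1],"claw":1},{"slide":[0.12,0.65,0],"angular":[0,0,1],"claw":1},{"slide":[0.12,0.65,0],"angular":[0,0,1],"claw":1}]'
python3 -c "
from h import *
go(.4125,.121,.22,45)
"
```

```text
time: 17.95
position: [0.5225, 0.0083, 0.2175]
tool_rot: [0.099, -3.136, -0.005]
ft_force: [0.6, 0.1, -0.7]
grip_width: 0.998
grip_force: 0.0
slide [ 0.411  0.478 -0.007] tool-y yaw 93.6 turn 1.62 t 17.95
```

```bash
python3 -m inch '[{"slide":[0.411,0.478,0],"angular":[0,0,1],"claw":1},{"slide":[0.411,0.478,0],"angular":[0,0,1],"claw":1},{"slide":[0.411,0.478,0],"angular":[0,0,1],"claw":1},{"slide":[0.411,0.478,0],"angular":[0,0,1],"claw":1},{"slide":[0.411,0.478,0],"angular":[0,0,1],"claw":1}]'
python3 -m inch '[{"slide":[0,0,0],"angular":[0,0,0.62],"claw":1},{"slide":[0,0,0],"angular":[0,0,0.62],"claw":1},{"slide":[0,0,0],"angular":[0,0,0.62],"claw":1},{"slide":[0,0,0],"angular":[0,0,0.62],"claw":1}]'
python3 - <<'E'
from h import *
im,P,T=jugcheck("wrist")
print(disc(P,(.413,.121),.115,.022))
im,P,T=jugcheck("top")
print(disc(P,(.414,.121),.115,.022),disc(P,(.398,.228),.115,.021),disc(P,(.6414,-.115),.115,.023))
go(.4125,.1215,.0905,45)
E
```

```text
time: 18.45
position: [0.4134, 0.1198, 0.2181]
tool_rot: [-0.719, -3.056, 0.0]
ft_force: [-0.1, -0.8, -0.5]
grip_width: 0.999
grip_force: 0.0
time: 18.85
position: [0.4163, 0.1164, 0.2186]
tool_rot: [-1.205, -2.901, 0.002]
ft_force: [-1.3, 0.2, 0.3]
grip_width: 1.001
grip_force: 0.0
mid [5.216e-01 4.000e-04] jug None 0 tip [0 0 0] 0
(array([0.41157428, 0.12216041]), 0.02187049575150013, 2141)
mid [5.214e-01 4.000e-04] jug [ 5.211e-01 -1.000e-04] 190 tip [0.5743 0.0087 0.0701] 22
spout 9.4 lens 11.8
(None, 0, 0) (None, 0, 0) (array([ 0.64077326, -0.11576537]), 0.022924378514289856, 221)
slide [0.025 0.003 0.514] tool-y yaw 44.87 turn -0.004 t 18.95
```

```bash
python3 -m inch '[{"slide":[0.025,0.003,0],"angular":[0,0,0],"claw":1},{"slide":[0.025,0.003,0.2],"angular":[0,0,0],"claw":1},{"slide":[0.025,0.003,0.4],"angular":[0,0,0],"claw":1},{"slide":[0.025,0.003,0.512],"angular":[0,0,0],"claw":1},{"slide":[0.025,0.003,0.512],"angular":[0,0,0],"claw":1},{"slide":[0.025,0.003,0.512],"angular":[0,0,0],"claw":0},{"slide":[0.025,0.003,0.512],"angular":[0,0,0],"claw":-1},{"slide":[0.025,0.003,0.512],"angular":[0,0,0],"claw":-1},{"slide":[0.025,0.003,0.512],"angular":[0,0,0],"claw":-1},{"slide":[0.025,0.003,0.512],"angular":[0,0,0],"claw":-1}]' 30
python3 -m inch '[{"slide":[0,0,0],"angular":[0,0,0],"claw":-1},{"slide":[0,0,0],"angular":[0,0,0],"claw":-1},{"slide":[0,0,0],"angular":[0,0,0],"claw":-1},{"slide":[0,0,0],"angular":[0,0,0],"claw":-1},{"slide":[0,0,-0.05],"angular":[0,0,0],"claw":-1},{"slide":[0,0,-0.2],"angular":[0,0,0],"claw":-1},{"slide":[0,0,-0.4],"angular":[0,0,0],"claw":-1},{"slide":[0,0,-0.6],"angular":[0,0,0],"claw":-1},{"slide":[0,0,-0.6],"angular":[0,0,0],"claw":-1}]'
python3 -c "
from h import *
go(.581,-.246,.24,45)
"
```

```text
time: 19.95
position: [0.4129, 0.1222, 0.0921]
tool_rot: [1.208, 2.899, 0.002]
ft_force: [0.5, 0.3, -1.2]
grip_width: 0.635
grip_force: 0.0
time: 20.85
position: [0.4157, 0.1229, 0.2482]
tool_rot: [1.207, 2.893, 0.015]
ft_force: [1.3, 0.3, -3.4]
grip_width: 0.484
grip_force: 29.9
slide [-1.513 -0.569  0.031] tool-y yaw 44.72 turn -0.009 t 20.85
```

```bash
python3 -m inch '[{"slide":[-0.757,-0.285,0],"angular":[0,0,0],"claw":-1},{"slide":[-0.757,-0.285,0],"angular":[0,0,0],"claw":-1},{"slide":[-0.757,-0.285,0],"angular":[0,0,0],"claw":-1},{"slide":[-0.757,-0.285,0],"angular":[0,0,0],"claw":-1},{"slide":[-0.757,-0.285,0],"angular":[0,0,0],"claw":-1}]'
python3 -m inch '[{"slide":[-0.757,-0.285,0],"angular":[0,0,0],"claw":-1},{"slide":[-0.757,-0.285,0],"angular":[0,0,0],"claw":-1},{"slide":[-0.757,-0.285,0],"angular":[0,0,0],"claw":-1},{"slide":[-0.757,-0.285,0],"angular":[0,0,0],"claw":-1},{"slide":[-0.757,-0.285,0],"angular":[0,0,0],"claw":-1},{"slide":[-0.757,-0.285,0],"angular":[0,0,0],"claw":-1},{"slide":[-0.757,-0.285,0],"angular":[0,0,0],"claw":-1},{"slide":[-0.757,-0.285,0],"angular":[0,0,0],"claw":-1}]'
python3 - <<'E'
from h import *
im,P,T=snap("wrist")
print(disc(P,(.581,-.355),.085,.035))
go(.581,-.246,.092,45)
E
```

```text
time: 21.35
position: [0.4954, -0.0714, 0.241]
tool_rot: [1.224, 2.89, -0.009]
ft_force: [1.1, -1.5, -4.3]
grip_width: 0.486
grip_force: 30.1
time: 22.15
position: [0.5777, -0.2449, 0.2411]
tool_rot: [-1.205, -2.9, -0.003]
ft_force: [0.4, -0.2, -4.2]
grip_width: 0.485
grip_force: 30.1
(array([ 0.56760052, -0.34541469]), 0.019169384613633156, 526)
slide [-0.013  0.005  0.598] tool-y yaw 44.9 turn -0.003 t 22.2
```

```bash
python3 -m inch '[{"slide":[-0.014,0.006,0.2],"angular":[0,0,0],"claw":-1},{"slide":[-0.014,0.006,0.4],"angular":[0,0,0],"claw":-1},{"slide":[-0.014,0.006,0.52],"angular":[0,0,0],"claw":-1},{"slide":[-0.014,0.006,0.58],"angular":[0,0,0],"claw":-1},{"slide":[-0.014,0.006,0.602],"angular":[0,0,0],"claw":-1},{"slide":[-0.014,0.006,0.602],"angular":[0,0,0],"claw":-1},{"slide":[-0.014,0.006,0.602],"angular":[0,0,0],"claw":-1},{"slide":[-0.014,0.006,0.602],"angular":[0,0,0],"claw":-1}]'
python3 -c "
from h import *
go(.5815,-.246,.0905,45)
"
```

```text
time: 23.0
position: [0.5821, -0.2485, 0.0921]
tool_rot: [1.207, 2.898, 0.001]
ft_force: [-0.6, -0.6, -3.6]
grip_width: 0.481
grip_force: 30.1
slide [0.009 0.005 0.006] tool-y yaw 44.78 turn -0.007 t 23.0
```

```bash
python3 -m inch '[{"slide":[0.005,0.003,0.008],"angular":[0,0,0],"claw":-1},{"slide":[0.005,0.003,0.008],"angular":[0,0,0],"claw":0},{"slide":[0.005,0.003,0.008],"angular":[0,0,0],"claw":1},{"slide":[0.005,0.003,0.008],"angular":[0,0,0],"claw":1},{"slide":[0.005,0.003,0.008],"angular":[0,0,0],"claw":1},{"slide":[0.005,0.003,0.008],"angular":[0,0,0],"claw":1},{"slide":[0,0,-0.2],"angular":[0,0,0],"claw":1},{"slide":[0,0,-0.4],"angular":[0,0,0],"claw":1},{"slide":[0,0,-0.54],"angular":[0,0,0],"claw":1},{"slide":[0,0,-0.54],"angular":[0,0,0],"claw":1}]'
python3 -c "
from h import *
go(.53,0.0,.24,45)
go(.397,.228,.24,45)
"
```

```text
time: 24.0
position: [0.5836, -0.2507, 0.2318]
tool_rot: [1.205, 2.891, 0.001]
ft_force: [0.4, -0.5, 0.3]
grip_width: 0.994
grip_force: 0.0
slide [ 0.863  0.553 -0.038] tool-y yaw 44.73 turn -0.009 t 24.0
slide [ 1.885  0.817 -0.045] tool-y yaw 44.73 turn -0.009 t 24.0
```

```bash
python3 -m inch '[{"slide":[0.94,0.41,0],"angular":[0,0,0],"claw":1},{"slide":[0.94,0.41,0],"angular":[0,0,0],"claw":1},{"slide":[0.94,0.41,0],"angular":[0,0,0],"claw":1},{"slide":[0.94,0.41,0],"angular":[0,0,0],"claw":1},{"slide":[0.94,0.41,0],"angular":[0,0,0],"claw":1},{"slide":[0.94,0.41,0],"angular":[0,0,0],"claw":1}]'
python3 -m inch '[{"slide":[0.94,0.41,0],"angular":[0,0,0],"claw":1},{"slide":[0.94,0.41,0],"angular":[0,0,0],"claw":1},{"slide":[0.94,0.41,0],"angular":[0,0,0],"claw":1},{"slide":[0.94,0.41,0],"angular":[0,0,0],"claw":1},{"slide":[0.94,0.41,0],"angular":[0,0,0],"claw":1},{"slide":[0.94,0.41,0],"angular":[0,0,0],"claw":1},{"slide":[0.94,0.41,0],"angular":[0,0,0],"claw":1}]'
python3 - <<'E'
from h import *
im,P,T=snap("wrist")
print("w green",disc(P,(.397,.228),.115,.021))
im,P,T=jugcheck("top")
for n,xy,z,r in [("purple",(.5828,-.246),.115,.022),("orange",(.6414,-.115),.115,.023),("jar",(.583,-.356),.085,.035)]:print(n,disc(P,xy,z,r))
go(.397,.228,.0905,45)
E
```

```text
time: 24.6
position: [0.4862, -0.0023, 0.225]
tool_rot: [-1.192, -2.903, -0.005]
ft_force: [-0.3, 1.1, -0.2]
grip_width: 1.0
grip_force: 0.0
time: 25.3
position: [0.3954, 0.2302, 0.2251]
tool_rot: [1.204, 2.902, -0.003]
ft_force: [0.6, -1.0, -0.6]
grip_width: 1.001
grip_force: 0.0
w green (array([0.39482728, 0.22887613]), 0.021059490740299225, 1849)
mid [5.214e-01 4.000e-04] jug [ 5.211e-01 -1.000e-04] 188 tip [0.5746 0.0087 0.0696] 23
spout 9.3 lens 11.8
purple (array([ 0.58331203, -0.24866727]), 0.02252584509551525, 207)
orange (array([ 0.64092266, -0.11583747]), 0.022984778508543968, 220)
jar (array([ 0.58299562, -0.35545446]), 0.030667707324028015, 375)
slide [0.    0.002 0.54 ] tool-y yaw 44.62 turn -0.013 t 25.4
```

```bash
python3 -m inch '[{"slide":[0,0,0.2],"angular":[0,0,0],"claw":1},{"slide":[0,0,0.4],"angular":[0,0,0],"claw":1},{"slide":[0,0,0.538],"angular":[0,0,0],"claw":1},{"slide":[0,0,0.538],"angular":[0,0,0],"claw":1},{"slide":[0,0,0.538],"angular":[0,0,0],"claw":0},{"slide":[0,0,0.538],"angular":[0,0,0],"claw":-1},{"slide":[0,0,0.538],"angular":[0,0,0],"claw":-1},{"slide":[0,0,0.538],"angular":[0,0,0],"claw":-1},{"slide":[0,0,0.538],"angular":[0,0,0],"claw":-1},{"slide":[0,0,0.538],"angular":[0,0,0],"claw":-1}]' 30
python3 -m inch '[{"slide":[0,0,0],"angular":[0,0,0],"claw":-1},{"slide":[0,0,0],"angular":[0,0,0],"claw":-1},{"slide":[0,0,0],"angular":[0,0,0],"claw":-1},{"slide":[0,0,-0.05],"angular":[0,0,0],"claw":-1},{"slide":[0,0,-0.2],"angular":[0,0,0],"claw":-1},{"slide":[0,0,-0.4],"angular":[0,0,0],"claw":-1},{"slide":[0,0,-0.5],"angular":[0,0,0],"claw":-1},{"slide":[0,0,-0.5],"angular":[0,0,0],"claw":-1}]'
python3 -c "
from h import *
go(.593,.238,.215,45)
"
```

```text
time: 26.4
position: [0.3961, 0.2298, 0.0917]
tool_rot: [1.208, 2.9, 0.001]
ft_force: [-0.2, -0.4, -0.5]
grip_width: 0.539
grip_force: 0.0
time: 27.2
position: [0.3979, 0.2307, 0.2204]
tool_rot: [1.208, 2.897, 0.011]
ft_force: [-0.7, 0.9, -3.7]
grip_width: 0.469
grip_force: 30.0
slide [-0.528  0.575  0.026] tool-y yaw 44.73 turn -0.009 t 27.2
```

```bash
python3 -m inch '[{"slide":[-0.523,0.578,0],"angular":[0,0,0],"claw":-1},{"slide":[-0.523,0.578,0],"angular":[0,0,0],"claw":-1},{"slide":[-0.523,0.578,0],"angular":[0,0,0],"claw":-1},{"slide":[-0.523,0.578,0],"angular":[0,0,0],"claw":-1},{"slide":[-0.523,0.578,0],"angular":[0,0,0],"claw":-1},{"slide":[-0.523,0.578,0.1],"angular":[0,0,0],"claw":-1},{"slide":[-0.523,0.578,0.3],"angular":[0,0,0],"claw":-1},{"slide":[-0.523,0.578,0.4],"angular":[0,0,0],"claw":-1},{"slide":[-0.523,0.578,0.4],"angular":[0,0,0],"claw":-1},{"slide":[-0.523,0.578,0.4],"angular":[0,0,0],"claw":-1}]'
python3 -c "
from h import *
go(.5926,.2395,.0905,45)
"
```

```text
time: 28.2
position: [0.5898, 0.238, 0.1157]
tool_rot: [-1.209, -2.899, 0.003]
ft_force: [0.4, 0.8, -3.5]
grip_width: 0.465
grip_force: 30.0
slide [-0.003  0.012  0.101] tool-y yaw 44.73 turn -0.009 t 28.2
```

```bash
python3 -m inch '[{"slide":[-0.003,0.01,0.05],"angular":[0,0,0],"claw":-1},{"slide":[-0.003,0.01,0.09],"angular":[0,0,0],"claw":-1},{"slide":[-0.003,0.01,0.103],"angular":[0,0,0],"claw":-1},{"slide":[-0.003,0.01,0.103],"angular":[0,0,0],"claw":-1},{"slide":[-0.003,0.01,0.103],"angular":[0,0,0],"claw":-1},{"slide":[-0.003,0.01,0.103],"angular":[0,0,0],"claw":0},{"slide":[-0.003,0.01,0.103],"angular":[0,0,0],"claw":1},{"slide":[-0.003,0.01,0.103],"angular":[0,0,0],"claw":1},{"slide":[-0.003,0.01,0.103],"angular":[0,0,0],"claw":1},{"slide":[-0.003,0.01,0.103],"angular":[0,0,0],"claw":1}]'
python3 -m inch '[{"slide":[0,0,-0.2],"angular":[0,0,0],"claw":1},{"slide":[0,0,-0.4],"angular":[0,0,0],"claw":1},{"slide":[0,0,-0.56],"angular":[0,0,0],"claw":1}]'
python3 -c "
from h import *
go(.43,0.03,.24,90)
"
```

```text
time: 29.2
position: [0.5927, 0.2396, 0.0904]
tool_rot: [-1.209, -2.9, 0.0]
ft_force: [-0.2, 0.1, -1.0]
grip_width: 0.776
grip_force: 0.0
time: 29.5
position: [0.5933, 0.2394, 0.2333]
tool_rot: [1.209, 2.898, 0.002]
ft_force: [1.3, -0.5, -0.5]
grip_width: 0.979
grip_force: 0.0
slide [-0.135 -1.054 -0.028] tool-y yaw 44.73 turn -1.509 t 29.5
```

```bash
python3 -m inch '[{"slide":[-0.6,-0.98,0],"angular":[0,0,0],"claw":1},{"slide":[-0.6,-0.98,0],"angular":[0,0,0],"claw":1},{"slide":[-0.6,-0.98,0],"angular":[0,0,0],"claw":1},{"slide":[-0.6,-0.98,0],"angular":[0,0,0],"claw":1},{"slide":[-0.6,-0.98,0],"angular":[0,0,0],"claw":1},{"slide":[-0.6,-0.98,0],"angular":[0,0,0],"claw":1}]'
python3 -m inch '[{"slide":[-0.6,-0.98,0],"angular":[0,0,-1],"claw":1},{"slide":[-0.6,-0.98,0],"angular":[0,0,-1],"claw":1},{"slide":[-0.6,-0.98,0],"angular":[0,0,-1],"claw":1},{"slide":[-0.6,-0.98,0],"angular":[0,0,-1],"claw":1},{"slide":[-0.6,-0.98,0],"angular":[0,0,-1],"claw":1},{"slide":[-0.6,-0.98,0],"angular":[0,0,-1],"claw":1}]'
python3 - <<'E'
from h import *
im,P,T=snap("wrist","w3")
im,P,T=jugcheck("top")
cv2.imwrite("pics/t3.png",cv2.resize(im["color"][150:330,100:480,::-1],None,fx=2,fy=2))
for n,xy,z,r in [("purple",(.5828,-.246),.115,.022),("orange",(.6414,-.115),.115,.023),("green",(.5945,.2385),.115,.021),("tin",(.594,.348),.085,.035),("jar",(.583,-.356),.085,.035),("old",(.411,.387),.12,.022)]:print(n,disc(P,xy,z,r))
go(.4425,-.416,.2,94.3)
E
```

```text
time: 30.1
position: [0.5233, -0.0431, 0.2307]
tool_rot: [1.213, 2.898, 0.001]
ft_force: [1.2, 0.5, 1.7]
grip_width: 1.003
grip_force: 0.0
time: 30.7
position: [0.457, -0.314, 0.2309]
tool_rot: [0.415, 3.112, 0.002]
ft_force: [0.6, -0.1, -0.0]
grip_width: 0.998
grip_force: 0.0
mid [5.215e-01 4.000e-04] jug [ 5.209e-01 -1.000e-04] 187 tip [0.5745 0.0087 0.0707] 21
spout 9.3 lens 11.8
purple (array([ 0.58397814, -0.24892662]), 0.021896621212363243, 203)
orange (array([ 0.64072728, -0.11619665]), 0.022814923897385597, 220)
green (array([0.59607007, 0.23834318]), 0.021258024498820305, 190)
tin (array([0.59501497, 0.34877605]), 0.033252496272325516, 417)
jar (array([ 0.58300047, -0.3551852 ]), 0.03102867677807808, 381)
old (array([0.41137499, 0.38765924]), 0.022354036569595337, 216)
slide [-0.065 -0.376  0.127] tool-y yaw 73.98 turn -0.677 t 30.8
```

View pics/t3.png

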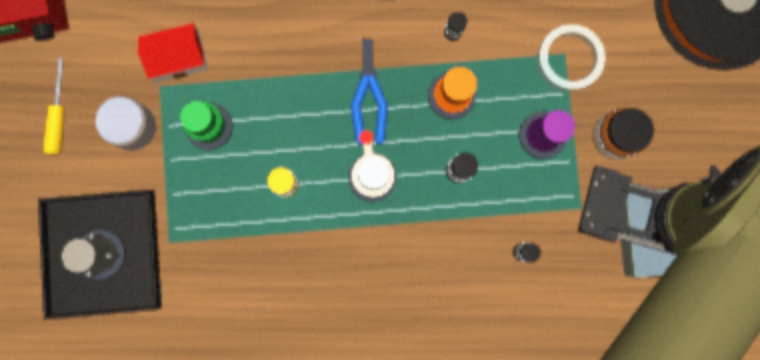

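View pics/w3.png

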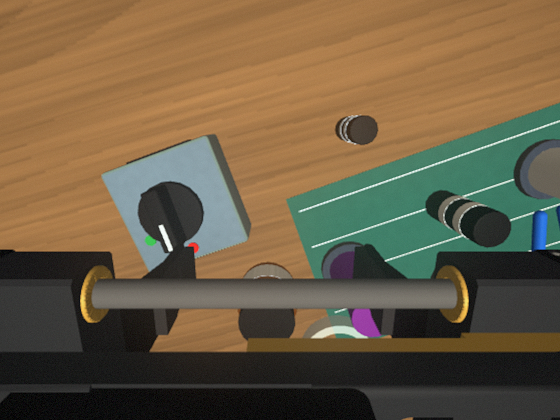

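The top view shows everything placed: green beside the tin, orange behind the black pillar, purple beside the jar, the jug in the middle, and the old print upright in the tray. The wrist view shows the knob at (170,212), with the red dot at (193,247) and the green dot at (150,240). Next is the knob.

```bash
python3 - <<'E'
from h import *
im,P,T=snap("wrist");v,u=np.mgrid[:420,:560];w=(u>100)&(u<250)&(v>130)&(v<262)&(im["depth"]>0)
q=P[w&(P[...,2]>.097)&(P[...,2]<.112)];rc=cv2.minAreaRect(q[:,:2].astype(np.float32));print("bar",rc,q[:,2].max(),len(q))
d=q[:,:2]-q[:,:2].mean(0);e=np.linalg.svd(d,full_matrices=False)[2][0];print("pca",np.degrees(np.arctan2(e[1],e[0])),q.mean(0))
q=P[w&(abs(P[...,2]-.071)<.005)];print("disc",cv2.minEnclosingCircle(q[:,:2].astype(np.float32)))
c=im["color"].astype(int)
for n,m in [("red",(c[...,0]>140)&(c[...,1]<80)),("green",(c[...,1]>120)&(c[...,0]<90)&(c[...,2]<110)),("white",c.min(-1)>180)]:
    p=P[w&m];print(n,len(p),np.median(p,0).round(4) if len(p) else"")
E
python3 -m inch '[{"slide":[-0.065,-0.376,0],"angular":[0,0,-0.67],"claw":1},{"slide":[-0.065,-0.376,0],"angular":[0,0,-0.67],"claw":1},{"slide":[-0.065,-0.376,0],"angular":[0,0,-0.67],"claw":1},{"slide":[-0.065,-0.376,0],"angular":[0,0,-0.67],"claw":1},{"slide":[-0.065,-0.376,0],"angular":[0,0,-0.67],"claw":1}]'
```

```text
bar ((0.4383583664894104, -0.41715654730796814), (0.054949283599853516, 0.01603948138654232), 1.6903398036956787) 0.10604643575552541 1034
pca 2.43320758560903 [ 0.43539847 -0.41612936  0.1028955 ]
disc ((0.4407196044921875, -0.4174150824546814), 0.032001152634620667)
red 75 [ 0.4868 -0.4136  0.0559]
green 79 [ 0.4676 -0.4556  0.0559]
white 70 [ 0.4507 -0.4171  0.1043]
time: 31.35
position: [0.4493, -0.4059, 0.2302]
tool_rot: [-0.131, 3.139, 0.003]
ft_force: [1.6, -0.3, -0.3]
grip_width: 1.004
grip_force: 0.0
```

```bash
python3 -c "
from h import *
go(.4412,-.4172,.087,93)
"
```

```text
slide [ 0.036 -0.043  0.573] tool-y yaw 94.79 turn 0.06 t 31.35
```

```bash
python3 -m inch '[{"slide":[0.036,-0.043,0],"angular":[0,0,0.06],"claw":1},{"slide":[0.036,-0.043,0.2],"angular":[0,0,0.06],"claw":1},{"slide":[0.036,-0.043,0.4],"angular":[0,0,0.06],"claw":1},{"slide":[0.036,-0.043,0.4],"angular":[0,0,0.06],"claw":0},{"slide":[0.036,-0.043,0.4],"angular":[0,0,0.06],"claw":0}]'
python3 -c "
from h import *
go(.4412,-.4172,.087,93)
"
```

```text
time: 31.85
position: [0.4405, -0.4184, 0.1311]
tool_rot: [0.083, -3.14, -0.001]
ft_force: [-0.6, -0.2, 0.5]
grip_width: 0.896
grip_force: 0.0
slide [-0.003  0.005  0.177] tool-y yaw 93.03 turn 0.001 t 31.85
```

```bash
python3 -m inch '[{"slide":[-0.001,0.003,0.1],"angular":[0,0,0],"claw":0},{"slide":[-0.001,0.003,0.176],"angular":[0,0,0],"claw":0},{"slide":[-0.001,0.003,0.176],"angular":[0,0,0],"claw":0},{"slide":[-0.001,0.003,0.176],"angular":[0,0,0],"claw":-1},{"slide":[-0.001,0.003,0.176],"angular":[0,0,0],"claw":-1},{"slide":[-0.001,0.003,0.176],"angular":[0,0,0],"claw":-1},{"slide":[-0.001,0.003,0.176],"angular":[0,0,0],"claw":-1},{"slide":[-0.001,0.003,0.176],"angular":[0,0,0],"claw":-1},{"slide":[-0.001,0.003,0.176],"angular":[0,0,0],"claw":-1},{"slide":[-0.001,0.003,0.176],"angular":[0,0,0],"claw":-1}]' 50
python3 -m inch '[{"slide":[0,0,0],"angular":[0,0,0],"claw":-1},{"slide":[0,0,0],"angular":[0,0,0],"claw":-1},{"slide":[0,0,0.015],"angular":[0,0,0],"claw":-1},{"slide":[0,0,0.03],"angular":[0,0,0],"claw":-1},{"slide":[0,0,0.036],"angular":[0,0,0],"claw":-1},{"slide":[0,0,0.036],"angular":[0,0,0],"claw":-1},{"slide":[0,0,0.036],"angular":[0,0,0],"claw":-1}]'
```

```text
time: 32.85
position: [0.4409, -0.4176, 0.0867]
tool_rot: [-0.084, 3.14, 0.002]
ft_force: [-0.7, 2.4, 3.5]
grip_width: 0.174
grip_force: 50.1
time: 33.55
position: [0.441, -0.4178, 0.0794]
tool_rot: [-0.084, 3.139, 0.003]
ft_force: [-2.5, 8.2, 18.1]
grip_width: 0.18
grip_force: 50.9
```

```bash
python3 -m inch '[{"slide":[0,0,0],"angular":[0,0,0.2],"claw":-1},{"slide":[0,0,0],"angular":[0,0,0.4],"claw":-1},{"slide":[0,0,0],"angular":[0,0,0.6],"claw":-1},{"slide":[0,0,0],"angular":[0,0,0.8],"claw":-1},{"slide":[0,0,0],"angular":[0,0,1],"claw":-1},{"slide":[0,0,0],"angular":[0,0,1],"claw":-1}]'
python3 -m inch '[{"slide":[0,0,0],"angular":[0,0,0.2],"claw":-1},{"slide":[0,0,0],"angular":[0,0,0.4],"claw":-1},{"slide":[0,0,0],"angular":[0,0,0.6],"claw":-1},{"slide":[0,0,0],"angular":[0,0,0.8],"claw":-1},{"slide":[0,0,0],"angular":[0,0,0.95],"claw":-1},{"slide":[0,0,0],"angular":[0,0,1],"claw":-1},{"slide":[0,0,0],"angular":[0,0,1],"claw":-1}]'
python3 -c "
from h import *
s=ctrl.get_state();print(s['torque'],s['grip_width']);go(.441,-.4175,.087,33)"
```

```text
time: 34.15
position: [0.4412, -0.4169, 0.0793]
tool_rot: [-0.734, -3.054, -0.006]
ft_force: [-3.9, 10.6, 20.5]
grip_width: 0.18
grip_force: 51.1
time: 34.85
position: [0.4418, -0.4162, 0.0793]
tool_rot: [-1.494, -2.762, -0.007]
ft_force: [-2.3, 12.3, 19.5]
grip_width: 0.179
grip_force: 51.1
[2.71882205 0.59860484 0.32509678] 0.1791168957590763
slide [-0.002 -0.005 -0.031] tool-y yaw 33.16 turn 0.005 t 34.85
```

```bash
python3 -m inch '[{"slide":[0,0,0],"angular":[0,0,0.06],"claw":-1},{"slide":[0,0,0],"angular":[0,0,0.12],"claw":-1},{"slide":[0,0,0],"angular":[0,0,0.12],"claw":-1},{"slide":[0,0,0],"angular":[0,0,0.12],"claw":-1}]'
python3 -c "
from h import *
s=ctrl.get_state();print(s['torque'],s['grip_width']);go(.441,-.4175,.087,33)"
```

```text
time: 35.25
position: [0.4419, -0.4162, 0.0793]
tool_rot: [-1.576, -2.716, -0.006]
ft_force: [-1.7, 10.0, 20.4]
grip_width: 0.183
grip_force: 51.3
[2.6645561  0.66040453 1.09794497] 0.1828392517261712
slide [-0.003 -0.005 -0.031] tool-y yaw 29.75 turn -0.108 t 35.25
```

```bash
python3 -m inch '[{"slide":[0,0,-0.015],"angular":[0,0,-0.03],"claw":-1},{"slide":[0,0,-0.034],"angular":[0,0,-0.03],"claw":-1},{"slide":[0,0,-0.034],"angular":[0,0,-0.03],"claw":-1},{"slide":[0,0,-0.034],"angular":[0,0,-0.03],"claw":0},{"slide":[0,0,-0.034],"angular":[0,0,-0.03],"claw":0},{"slide":[0,0,-0.034],"angular":[0,0,-0.03],"claw":0},{"slide":[0,0,-0.034],"angular":[0,0,-0.03],"claw":0},{"slide":[0,0,-0.25],"angular":[0,0,-0.03],"claw":0},{"slide":[0,0,-0.45],"angular":[0,0,-0.03],"claw":0.5},{"slide":[0,0,-0.6],"angular":[0,0,-0.03],"claw":1}]'
python3 -c "
from h import *
go(.38,-.30,.24)"
```

```text
time: 36.25
position: [0.4403, -0.419, 0.2294]
tool_rot: [1.564, 2.724, -0.002]
ft_force: [1.3, -0.7, 0.6]
grip_width: 0.602
grip_force: 0.0
slide [ 0.533  0.032 -0.043] tool-y yaw 30.28 turn None t 36.25
```

```bash
python3 -m inch '[{"slide":[-0.4,0,-0.1],"angular":[0,0,0],"claw":1},{"slide":[-0.4,0,-0.1],"angular":[0,0,0],"claw":1},{"slide":[-0.4,0,-0.1],"angular":[0,0,0],"claw":1},{"slide":[-0.4,0,-0.1],"angular":[0,0,0],"claw":1}]'
python3 - <<'E'
from h import *
im,P,T=snap("wrist","w4");ok=(im["depth"]>0)&(np.hypot(P[...,0]-.441,P[...,1]+.417)<.04)
q=P[ok&(P[...,2]>.085)&(P[...,2]<.115)];print(len(q),np.percentile(q[:,2],90) if len(q) else"")
q=q[q[:,2]>np.percentile(q[:,2],90)-.006];d=q[:,:2]-q[:,:2].mean(0);e=np.linalg.svd(d,full_matrices=False)[2][0];print("bar",np.degrees(np.arctan2(e[1],e[0])),cv2.minAreaRect(q[:,:2].astype(np.float32)))
for n,xy,z,r in [("yel",(.51,.125),.1,.018),("blk",(.531,-.123),.1,.018)]: pass
im,P,T=jugcheck("top")
for n,xy,z,r in [("purple",(.5828,-.246),.115,.022),("orange",(.6414,-.115),.115,.023),("green",(.5945,.2385),.115,.021),("tin",(.594,.348),.085,.035),("jar",(.583,-.356),.085,.035),("old",(.411,.387),.12,.022)]:print(n,disc(P,xy,z,r))
cv2.imwrite("pics/t4.png",cv2.resize(im["color"][150:330,100:480,::-1],None,fx=2,fy=2))
E
```

```text
time: 36.65
position: [0.4899, -0.5064, 0.2512]
tool_rot: [-1.565, -2.722, 0.003]
ft_force: [-0.2, 0.6, -1.2]
grip_width: 0.947
grip_force: 0.0
1314 0.10439710374359386
bar -55.851172507973644 ((0.4411850571632385, -0.4171350300312042), (0.01596514694392681, 0.059986717998981476), 34.07999801635742)
mid [5.216e-01 4.000e-04] jug [0.5208 0.    ] 187 tip [0.5746 0.0086 0.0696] 22
spout 9.1 lens 11.7
purple (array([ 0.5839329 , -0.24884053]), 0.02251398377120495, 205)
orange (array([ 0.64070102, -0.11618323]), 0.022786809131503105, 215)
green (array([0.59609319, 0.23861372]), 0.021175449714064598, 190)
tin (array([0.59478806, 0.34888305]), 0.03232594579458237, 408)
jar (array([ 0.58288472, -0.35554429]), 0.031404126435518265, 375)
old (array([0.41133656, 0.38734321]), 0.022236764430999756, 221)
```

View pics/w4.png

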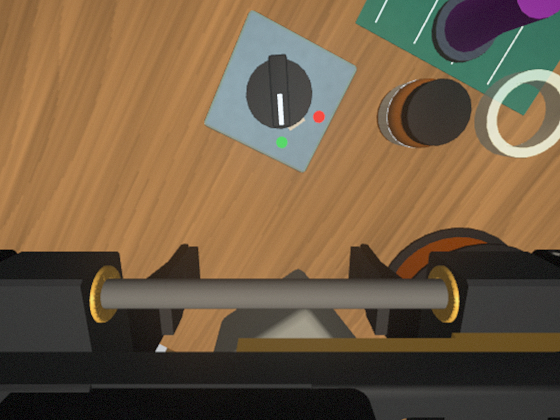

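View pics/t4.png

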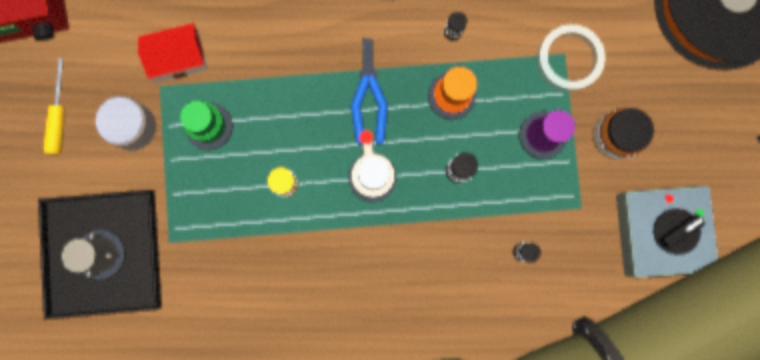

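The wrist view shows the knob's white line at (281,108) pointing at the green dot (281,142), with the bar at -56° and back up at 104 mm. In the top view everything is still in place, so I'm handing in the job.

```bash
python3 -c "
from bench import ctrl
print(ctrl.close_job())"
```

```text
the job is handed in; nothing more can be done
None
```

The job is handed in: the old print is upright in the tray, and the jug is midway between the pillars with its spout about 2° off the lens. Orange and green are within about 2 mm of their places and purple about 3 mm too close to the jar; there was no blue print, and the knob is at the green mark and sprung up.

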